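# Seat the finds jar in the roller cradle and roll its label to the front

## Task

Push the wide amber finds jar fully home against both rollers of the sprung cradle; then, with it standing in the cradle, roll it round by rubbing its edge with a fingertip until its label faces front, straight out of the cradle's open side where the yellow arrow is. The jar is old glass: push and rub gently, do not grip or tip it, keep your push on it below 15 N, and leave everything else on the bench where it is.

Things in the scene. Friction and masses are not known exactly. Their poses are not given: they have to be found in the camera images.
- jar: Loose squat amber glass jar, white lid, upright, 64 mm high. Below 50 mm it is hand-made glass, out of round: 96 mm across one way, 88 the other (lid 86), so find its wall by touch as it turns. 0.25 to 0.5 kg. Origin: middle of its underside. Its -x axis points to the label's middle; z up. It takes 2 to 7 N to slide it, or turn it by its edge; press it on the rollers with some 6 to 11 N not to slip.
- label (a point): Middle of the label, on the jar's wall, 26 mm above its underside. The label is white with a red band, spans about 55 degrees, and a red tab 14 mm wide runs from it up over the lid's edge towards the lid's middle.
- cradle: Fixed cradle. Origin on the bench at the seat centre, where the jar's middle stands when home (give or take 4 mm). Its -x axis points out of its open side (front), where a flat yellow arrow lies 60 to 103 mm from the origin; z up. Behind the rollers stands a grey block 60 mm high, 150 mm wide, x = 90 to 110 mm, a yellow mark on top.
- seat (a point): The cradle's origin again. From it, two free-turning upright rubber rollers, 20 mm in diameter, 12 to 48 mm above the bench, stand at x = +33 mm, y = +46 and -46 mm in the cradle's axes, touching the jar when it is home. Both are on one sprung carriage that gives along +x 1 mm for each 15 N, to a stop at 4 mm.
- brush: Bystander: brush lying beside the cradle, about 20 mm high. Leave alone.
- sherd: Bystander: terracotta sherd, about 75 x 45 mm, 9 mm thick, lying at the other side of the cradle. Leave alone.
- vial: Bystander: glass vial with blue cap, 34 mm in diameter, 62 mm high. Leave alone.
- solvent: Bystander: clear bottle with red cap, 60 mm in diameter, 130 mm high. Leave alone.
- spare_jar: Bystander: smaller amber jar with white cap, 72 mm in diameter, 75 mm high. Leave alone.
- spatula: Bystander: spatula lying flat at the left. Leave alone.
Mind the look-alikes: they are no part of the job. Leave any pink or turquoise look-alike of the jar alone.

How it is judged (in metres and radians):
On the way, in this order (a step that is already met when the one before it is completed fails the run):
1. the jar stands home against both rollers (within 6 mm of the seat each way), upright (x of jar in the frame of cradle above -0.006 m and y of jar in the frame of cradle between -0.006 and 0.006 m and angle between jar's own z axis and vertical below 0.08 rad), for 0.1 s.
2. the jar, still home, has been rolled until its label faces front (label's middle within 8 mm to either side) (x of jar in the frame of cradle above -0.006 m and y of label in the frame of cradle between -0.008 and 0.008 m and x of label in the frame of cradle below -0.03 m), for 0.2 s.
At the end, for the whole second after the job is handed in: The jar stands upright on the bench at rest, home against the rollers (origin within 6 mm of the seat sideways and no more than 6 mm out of it), and its label faces out of the open side: the label's middle within 8 mm (about 10 degrees) either side of the cradle's centre line (all of step 2 and y of jar in the frame of cradle between -0.006 and 0.006 m and angle between jar's own z axis and vertical below 0.05 rad and height (world z) of jar below 0.004 m and linear speed of jar below 0.01 m/s and angular speed of jar below 0.05 rad/s); the robot touches nothing.
It fails at once if the fingers press the jar with 15 N or more (contact force between the fingers and jar above 15 N).
It fails at once if the rest of the arm or hand leans on the jar (contact force between the arm and jar above 15 N).
It fails at once if the jar is tipped (angle between jar's own z axis and vertical above 0.2 rad).
It fails at once if a bystander is moved more than 15 mm (distance of any of brush, sherd, vial, solvent, spare_jar, spatula from where it was at the start of the episode above 0.015 m).
It also fails if it takes over 67 s, if anything falls off the work surface, if the arm or the gripper's body presses on something with over 40 N, if the wrist force passes 120 N, or if a joint passes its speed limit or range.

## Robot

A 6-joint arm with a two-finger parallel gripper is mounted at the origin on the work surface. World frame = base frame: x ahead of the robot, y to its left, z up, the work surface at z = 0. Lengths are in m, angles in degrees, forces in N, time in s.
With the tool pointing down it reaches from about 0.4 to 0.925 m from the base axis. Payload 12.5 kg.
Tool frame: the origin (TCP) lies between the finger pads; the fingertips stand 17 mm ahead of it and the grasp point (between the pads) lies 2 mm behind it (arm.tip_reach is the distance from the TCP to the fingertips, in m); z points along the fingers, y is the line along which they close (so a half turn about z gives the same grasp; the last joint's range is limited). The gripper opens to 95 mm and grips with 3 to 60 N. Pads are 20 mm wide; open, the fingers measure 119 mm over their backs; the gripper's body (75 mm by 180 mm) begins 59 mm behind the grasp point.
Start: joints at [70.153, 28.126, 89.318, -0, 62.55, -6.05], TCP at [0.149, 0.607, 0.208] pointing down, gripper open.
Joint ranges: [-177.58, 177.58], [-47.91, 125.51], [2.72, 160], [-65.01, 245.01], [3.68, 167.84], [-153.87, 153.87]. Speed limits (degrees/s): [127.2, 127.2, 159.86, 180, 180, 180].

## Interface

Orientations are given as [roll, pitch, yaw] about the fixed x, y, z axes, in that order (R = Rz(yaw) Ry(pitch) Rx(roll)).
In Python, from workcell import readout, camera, calibration, job, arm gives the robot as it stands.
- The arm moves only by the tool servo_tool, never from a script. Its argument "commands" is a list that holds one entry, the list of rows, each a list of 4 numbers: the shift along the tool's x, y, z each as a share of 0.5 m, from -1 to 1, then the turn about the tool's z as a share of 2 pi rad, from -1 to 1. In form: [[[dx, dy, dz, roll], ...]]. A call has 1 to 10 rows; each row is the pose to reach, as a shift and turn from the pose commanded when the call began, along the tool's axes at that moment, turning the shorter way round; what a row does not reach only later rows make up. A row lasts 1/12 s, in which the tool goes at most 41.7 mm and 7.16 degrees, less where a joint would pass 70% of its speed; a pose out of reach is approached as far as the arm can. A call with a number of a shift or a turn outside -1 to 1 is refused whole. A call with a gripper value outside its range is refused whole. "hand" is the opening in per cent of the stroke, from 0 (shut) to 100 (fully open), set as the call begins (left out, the last holds). The fingers move at their own pace and stop on an object; the grip force is fixed at half the most. Time passes only in rows, so rows that repeat a pose let the fingers close. It gives the time, the measured TCP pose, the force, the opening and the grip force at its end, in the units of the state.
- readout.state(): the state, without advancing time (a new reading comes with each control period).
- camera(name): name is "side" or "top" or "wrist"; returns the picture (400x640x3 uint8, red, green, blue); there is no depth.
- calibration(name): a dict with "intrinsics" (3x3 intrinsics, pixels), "origin" and "attitude" of the camera in the world. Camera axes: x right, y down, z forward; pixel columns grow to the right and rows downward; lengths in m; the calibration is good to about 2 mm. A picture is of the moment at which its call begins: read the wrist's pose just before it. calibration takes no time and is no camera call; for the wrist camera it gives the pose at the moment of the call.
- job.hand_in(): hands the job in; it is judged then, once.
The state is a dict: "time_s": time; "joints": joint angles; "qd": joint speeds; "tau": joint torques, N m; "tcp_pos": TCP position; "ee_rot": TCP orientation; "force": force on the tool from outside, world axes, zero at the start; "torque": the same for the moment, N m; "opening": finger opening in m; "gripper_force": force on a finger pad.
Only numpy, scipy, OpenCV 4.12 (cv2) and the standard library are available. Lean on these libraries where they do the work, as an engineer would, in place of code of your own. Each camera call takes 0.05 s, during which the arm holds its last target. There are 200 camera calls.

## Working session

There is one attempt and no reset: what is moved stays moved. The work goes in short steps, Python scripts to look and compute and a tool call to move; the robot and the scene stay as the last step left them, time stands still between calls to the robot, and variables do not carry over. Pictures are saved under pics/ and viewed, at most 10 in all, crops included, and the job is handed in when it is done.

Besides the shell and the picture viewer there is one more tool, called after "Request:" by a JSON object that holds its "fn" and its "kwargs". servo_tool: Moves the arm, as the interface text tells. Its arguments: {"type":"object","properties":{"commands":{"type":"array"},"hand":{"type":"number"}},"required":["commands"]}

```bash
mkdir -p pics; ls; python3 - <<'E'
from workcell import readout, camera, calibration, job, arm
import cv2,numpy as np
s=readout.state();print(s)
for n in("top","side"):
    im=camera(n);cv2.imwrite(f"pics/{n}0.png",im[:,:,::-1]);print(n,calibration(n))
E
```

```text
pics
{'time_s': 0.0, 'joints': array([ 7.01557306e+01,  2.81650115e+01,  8.93506979e+01, -4.04815495e-04,
        6.25497529e+01, -6.05251657e+00]), 'qd': array([ 0.13927365,  0.02974222, -0.08556094,  0.02138476,  0.06009624,
        0.10580866]), 'tau': array([-1.17532083e-03, -6.12655878e+01, -2.58166677e+01,  6.91979821e-02,
        4.84183151e-02, -1.49339239e-04]), 'tcp_pos': array([0.14890932, 0.60673496, 0.20694895]), 'ee_rot': array([-1.79934865e+02, -6.54532051e-03,  1.66208430e+02]), 'force': array([ 0.87254333, -0.58500251, -0.77793478]), 'torque': array([-0.00033569,  0.05449664, -0.0230007 ]), 'gripper_force': 0.0, 'opening': 0.09524688945927665}
top {'intrinsics': array([[482.27029831,   0.        , 315.37993919],
       [  0.        , 482.27029831, 197.11265073],
       [  0.        ,   0.        ,   1.        ]]), 'origin': array([0.26968923, 0.00306481, 1.3127292 ]), 'attitude': array([-167.922976  ,   -0.20183905,  -90.48060534])}
side {'intrinsics': array([[449.19587818,   0.        , 321.17967991],
       [  0.        , 449.19587818, 200.38076161],
       [  0.        ,   0.        ,   1.        ]]), 'origin': array([ 0.32380823, -1.03354526,  0.90844855]), 'attitude': array([-129.39658323,    0.35846964,  -11.63408556])}
```

View pics/top0.png

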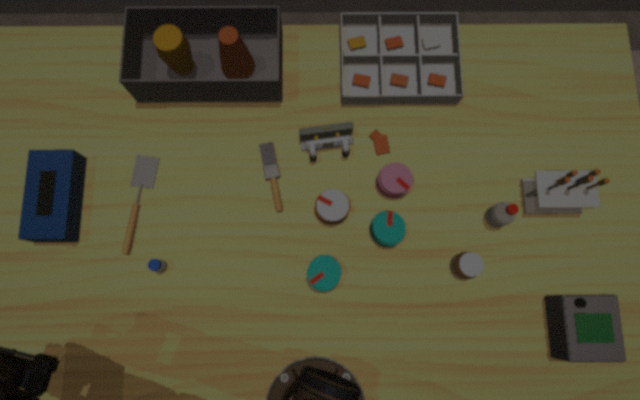

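View pics/side0.png

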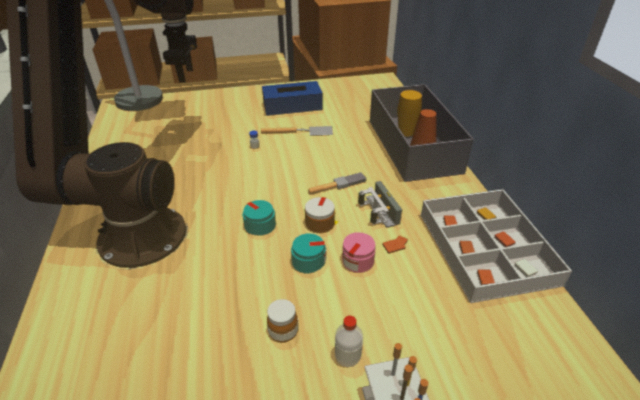

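The top view shows the white-lid jar at about (332,206) with its tab to the upper left, and the cradle block at about (327,137). I'll enlarge that area.

```bash
python3 - <<'E'
import cv2
im=cv2.imread("pics/top0.png")[110:240,250:420]
im=cv2.convertScaleAbs(cv2.resize(im,None,fx=4.6,fy=4.6,interpolation=cv2.INTER_CUBIC),alpha=1.6)
cv2.imwrite("pics/crop0.png",im)
E
```

```text
(no output)
```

View pics/crop0.png

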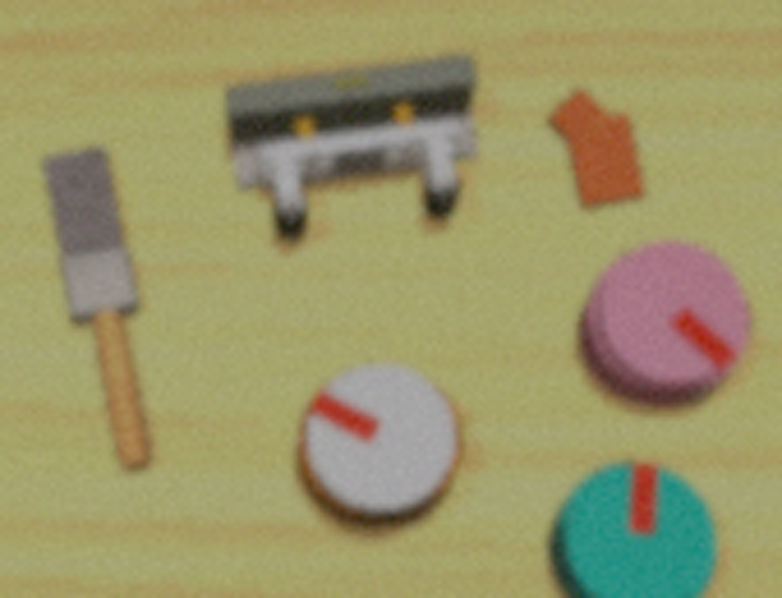

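```bash
cat > h.py <<'E'
from workcell import readout, camera, calibration, job, arm
import cv2,numpy as np
from scipy.spatial.transform import Rotation as R
def pix(cal,uv,z):
    d=R.from_euler('xyz',cal["attitude"],degrees=True).as_matrix()@np.linalg.solve(cal["intrinsics"],[*uv,1])
    o=cal["origin"];return (o+d*(z-o[2])/d[2])
def proj(cal,p):
    q=cal["intrinsics"]@(R.from_euler('xyz',cal["attitude"],degrees=True).as_matrix().T@(np.array(p)-cal["origin"]));return q[:2]/q[2]
E
python3 - <<'E'
from h import *
c=calibration("top")
P=lambda u,v,z:pix(c,(250+(u+.5)/4.6-.5,110+(v+.5)/4.6-.5),z)
for n,a in dict(bl=(228,90,.06),br=(471,58,.06),fl=(232,118,.06),fr=(473,88,.06),mark=(352,83,.06),rollL=(290,215,.048),rollR=(440,195,.048),
 lid=(381,440,.064),lidL=(303,440,.064),lidR=(458,440,.064),lidT=(381,363,.064),lidB=(381,516,.064),tab0=(316,402,.064),tab1=(375,430,.064),brush=(135,460,.02),brushtop=(120,290,.02),pinkL=(580,335,.03),sherdL=(580,205,.009), teal=(550,545,.03)).items(): print(n,P(*a).round(4))
E
```

```text
bl [0.7283 0.0392 0.06  ]
br [ 0.7474 -0.106   0.06  ]
fl [0.7107 0.0368 0.06  ]
fr [ 0.7285 -0.1067  0.06  ]
mark [ 0.7322 -0.0347  0.06  ]
rollL [0.6542 0.0028 0.048 ]
rollR [ 0.6659 -0.0865  0.048 ]
lid [ 0.5145 -0.0484  0.064 ]
lidL [ 0.5148 -0.0037  0.064 ]
lidR [ 0.5142 -0.0926  0.064 ]
lidT [ 0.5598 -0.0491  0.064 ]
lidB [ 0.4704 -0.0477  0.064 ]
tab0 [ 0.5371 -0.0113  0.064 ]
tab1 [ 0.5204 -0.045   0.064 ]
brush [0.5122 0.0957 0.02  ]
brushtop [0.6164 0.1055 0.02  ]
pinkL [ 0.5839 -0.1693  0.03  ]
sherdL [ 0.6711 -0.175   0.009 ]
teal [ 0.458  -0.1474  0.03  ]
```

Request:
{"fn": "servo_tool", "kwargs": {"commands": [[[-0.556, -0.496, 0, -0.0383], [-0.556, -0.496, 0, -0.0383], [-0.556, -0.496, 0, -0.0383], [-0.556, -0.496, 0, -0.0383], [-0.556, -0.496, 0, -0.0383], [-0.556, -0.496, 0, -0.0383], [-0.556, -0.496, 0, -0.0383], [-0.556, -0.496, 0, -0.0383], [-0.556, -0.496, 0, -0.0383], [-0.556, -0.496, 0, -0.0383]]], "hand": 53}}

```text
time_s: 0.93
tcp_pos: [0.3627, 0.2955, 0.2075]
ee_rot: [-180.0, 0.0, 179.7]
force: [-0.7, 1.1, 0.9]
opening: 0.0504
gripper_force: 0.0
```

```bash
python3 - <<'E'
from h import *
c=calibration("top")
print(pix(c,(324,273),.064),pix(c,(388.5,229),.064),pix(c,(396,181),.064)); print(readout.state())
E
```

```text
[ 0.33785459 -0.02398998  0.064     ] [ 0.45018315 -0.19387246  0.064     ] [ 0.57915225 -0.21907996  0.064     ]
{'time_s': 0.9333, 'joints': array([ 3.11074948e+01,  1.53871747e+01,  1.10533712e+02, -6.61007100e-02,
        5.40841268e+01, -5.85801269e+01]), 'qd': array([ 5.89376412,  0.46417397, -0.743324  ,  1.4536277 ,  0.498513  ,
        7.42258932]), 'tau': array([ -3.28706592, -43.52796078, -22.07099497,  -0.13848339,
         0.07949847,  -1.38851546]), 'tcp_pos': array([0.36270609, 0.29552664, 0.20747621]), 'ee_rot': array([-1.79951696e+02,  2.36121076e-02,  1.79726408e+02]), 'force': array([-0.73866921,  1.13354707,  0.93415481]), 'torque': array([ 0.09583172,  0.03942709, -0.0305194 ]), 'gripper_force': 0.0, 'opening': 0.05036832139551943}
```

Request:
{"fn": "servo_tool", "kwargs": {"commands": [[[-0.165, -0.687, 0.15, 0], [-0.165, -0.687, 0.15, 0], [-0.165, -0.687, 0.15, 0], [-0.165, -0.687, 0.15, 0], [-0.165, -0.687, 0.15, 0], [-0.165, -0.687, 0.15, 0], [-0.165, -0.687, 0.15, 0], [-0.165, -0.687, 0.15, 0], [-0.165, -0.687, 0.15, 0], [-0.165, -0.687, 0.15, 0]]]}}

```text
time_s: 1.77
tcp_pos: [0.4432, -0.0474, 0.1314]
ee_rot: [-180.0, -0.0, 179.8]
force: [-0.3, 0.6, -0.1]
opening: 0.0505
gripper_force: 0.0
```

```bash
python3 - <<'E'
from h import *
s=readout.state();print(s['tcp_pos'],s['ee_rot'],s['force'])
c=calibration("wrist");cv2.imwrite("pics/w1.png",cv2.convertScaleAbs(camera("wrist")[:,:,::-1],alpha=1.6));print(c)
C=np.array([.629,-.047]);x=np.array([.9916,.129]);y=np.array([-.129,.9916])
for a in((0,0),(33,46),(33,-46),(90,75),(90,-75),(-60,0),(-103,0)):
    p=C+(a[0]*x+a[1]*y)/1000;z={33:.048,90:.06}.get(a[0],0);print(a,proj(c,[*p,z]).round(0))
print(proj(c,[.5145,-.0484,.064]))
E
```

```text
[ 0.44322039 -0.0473798   0.13139583] [-1.79992591e+02 -3.50764621e-02  1.79771247e+02] [-0.34787025  0.64533317 -0.12964296]
{'intrinsics': array([[300.28362442,   0.        , 321.65886008],
       [  0.        , 300.28362442, 201.22446864],
       [  0.        ,   0.        ,   1.        ]]), 'origin': array([ 0.37403293, -0.04788583,  0.30775863]), 'attitude': array([1.65698988e+02, 7.57111534e-02, 8.97704173e+01])}
(0, 0) [324. 343.]
(33, 46) [370. 396.]
(33, -46) [286. 405.]
(90, 75) [404. 446.]
(90, -75) [267. 460.]
(-60, 0) [317. 300.]
(-103, 0) [311. 266.]
[322.06985915 285.35947361]
```

View pics/w1.png

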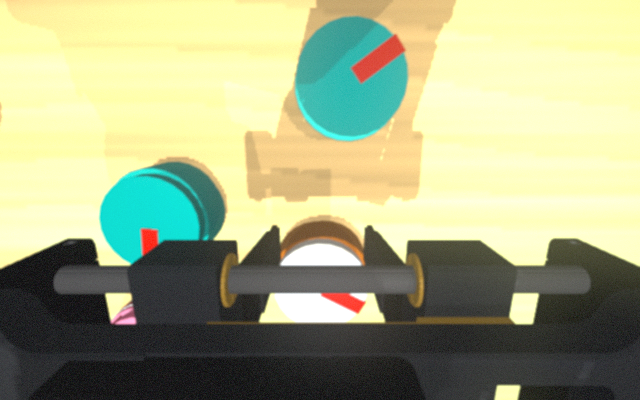

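The wrist camera looks back toward the robot. The jar (322,285) is centred between the fingers, and the teal jar behind is clear. Next I descend.

Request:
{"fn": "servo_tool", "kwargs": {"commands": [[[0, 0, 0.08, 0], [0, 0, 0.14, 0], [0, 0, 0.18, 0], [0, 0, 0.202, 0], [0, 0, 0.202, 0], [0, 0, 0.202, 0]]]}}

```text
time_s: 2.32
tcp_pos: [0.442, -0.0427, 0.0315]
ee_rot: [180.0, -0.1, -179.9]
force: [1.2, -0.7, -0.7]
opening: 0.0504
gripper_force: 0.0
```

Request:
{"fn": "servo_tool", "kwargs": {"commands": [[[-0.01, -0.01, 0, 0], [-0.025, -0.011, 0, 0], [-0.035, -0.011, 0, 0], [-0.04, -0.011, 0, 0], [-0.045, -0.011, 0, 0], [-0.05, -0.011, 0, 0], [-0.055, -0.011, 0, 0], [-0.06, -0.011, 0, 0], [-0.065, -0.011, 0, 0], [-0.07, -0.011, 0, 0]]]}}

```text
time_s: 3.15
tcp_pos: [0.4771, -0.0491, 0.0315]
ee_rot: [180.0, -0.0, 180.0]
force: [-3.2, 0.5, 2.8]
opening: 0.0502
gripper_force: 1.7
```

Request:
{"fn": "servo_tool", "kwargs": {"commands": [[[-0.005, 0, 0, 0], [-0.01, 0, 0, 0], [-0.015, 0, 0, 0], [-0.02, 0, 0, 0], [-0.025, 0, 0, 0], [-0.03, 0, 0, 0]]]}}

```text
time_s: 3.65
tcp_pos: [0.4926, -0.0492, 0.0315]
ee_rot: [180.0, -0.0, 180.0]
force: [-4.0, -0.4, 2.1]
opening: 0.0503
gripper_force: 1.5
```

Request:
{"fn": "servo_tool", "kwargs": {"commands": [[[-0.005, 0, 0, 0], [-0.01, 0, 0, 0], [-0.015, 0, 0, 0], [-0.02, 0, 0, 0], [-0.025, 0, 0, 0], [-0.03, 0, 0, 0], [-0.035, 0, 0, 0], [-0.04, 0, 0, 0], [-0.045, 0, 0, 0], [-0.05, 0, 0, 0]]]}}

```text
time_s: 4.48
tcp_pos: [0.5176, -0.0491, 0.0315]
ee_rot: [180.0, 0.0, 180.0]
force: [-3.0, -0.9, 2.2]
opening: 0.0502
gripper_force: 1.5
```

Request:
{"fn": "servo_tool", "kwargs": {"commands": [[[-0.005, 0, 0, 0], [-0.01, 0, 0, 0], [-0.015, 0, 0, 0], [-0.02, 0, 0, 0], [-0.025, 0, 0, 0], [-0.03, 0, 0, 0], [-0.035, 0, 0, 0], [-0.04, 0, 0, 0], [-0.045, 0, 0, 0], [-0.05, 0, 0, 0]]]}}

```text
time_s: 5.32
tcp_pos: [0.5426, -0.0492, 0.0315]
ee_rot: [180.0, 0.0, 180.0]
force: [-3.1, 1.0, 2.5]
opening: 0.0503
gripper_force: 1.5
```

Request:
{"fn": "servo_tool", "kwargs": {"commands": [[[-0.005, 0, 0, 0], [-0.01, 0, 0, 0], [-0.015, 0, 0, 0], [-0.02, 0, 0, 0], [-0.025, 0, 0, 0], [-0.03, 0, 0, 0], [-0.034, 0, 0, 0], [-0.037, 0, 0, 0], [-0.04, 0, 0, 0], [-0.04, 0, 0, 0]]]}}

```text
time_s: 6.15
tcp_pos: [0.5626, -0.0492, 0.0315]
ee_rot: [180.0, 0.0, 180.0]
force: [-0.5, -0.6, 0.7]
opening: 0.0505
gripper_force: 1.0
```

```bash
python3 - <<'E'
from h import *
s=readout.state();print(s['tcp_pos'],s['force'])
im=camera("top")[100:230,250:420,::-1]
cv2.imwrite("pics/c2.png",cv2.convertScaleAbs(cv2.resize(im,None,fx=4.6,fy=4.6,interpolation=cv2.INTER_CUBIC),alpha=1.6))
E
```

```text
[ 0.56264023 -0.04915517  0.03150027] [-0.53627224 -0.60300015  0.74179681]
```

View pics/c2.png

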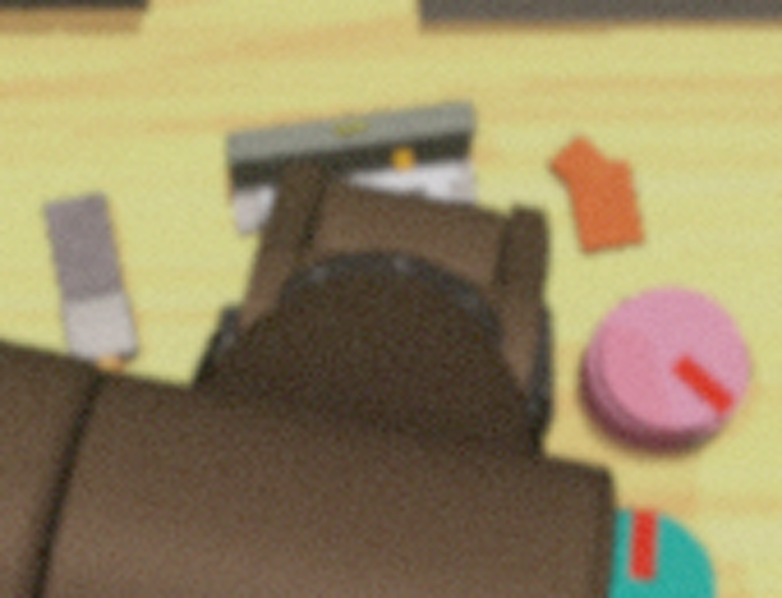

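The gripper hides the jar from the top camera, so I'll go on by force.

Request:
{"fn": "servo_tool", "kwargs": {"commands": [[[-0.003, 0, 0, 0], [-0.006, 0, 0, 0], [-0.009, 0, 0, 0], [-0.012, 0, 0, 0], [-0.015, 0, 0, 0], [-0.018, 0, 0, 0], [-0.02, 0, 0, 0], [-0.022, 0, 0, 0]]]}}

```text
time_s: 6.87
tcp_pos: [0.5734, -0.0492, 0.0315]
ee_rot: [180.0, -0.0, 180.0]
force: [-3.1, 0.2, 2.6]
opening: 0.0503
gripper_force: 1.6
```

```bash
python3 - <<'E'
from h import *
s=readout.state();print(s['tcp_pos'],s['force'])
c=calibration("side")
u=proj(c,[.629,-.047,.04]);print(u)
x,y=map(int,u-[70,55])
im=camera("side")[y:y+110,x:x+140,::-1];print(x,y)
cv2.imwrite("pics/s3.png",cv2.convertScaleAbs(cv2.resize(im,None,fx=5,fy=5,interpolation=cv2.INTER_CUBIC),alpha=1.3))
E
```

```text
[ 0.57341072 -0.04917663  0.03149997] [-3.13846218  0.17091491  2.58631729]
[356.38112231 206.48320325]
286 151
```

View pics/s3.png

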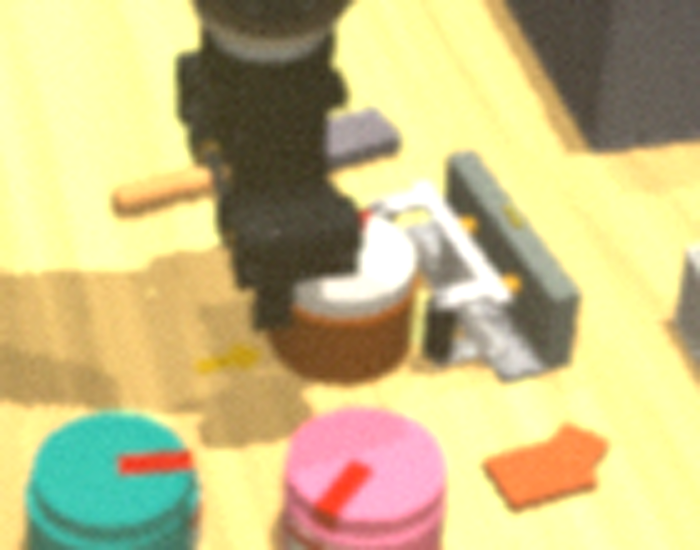

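The side view shows the jar (crop 345,310) about 6–8 mm short of the near roller (440,325). The yellow arrow is at crop (195–260,358). I'll continue gently.

Request:
{"fn": "servo_tool", "kwargs": {"commands": [[[-0.002, 0, 0, 0], [-0.004, 0, 0, 0], [-0.006, 0, 0, 0], [-0.008, 0, 0, 0], [-0.009, 0, 0, 0], [-0.009, 0, 0, 0]]]}}

```text
time_s: 7.42
tcp_pos: [0.578, -0.0492, 0.0315]
ee_rot: [180.0, 0.0, 180.0]
force: [-1.1, 0.7, 1.6]
opening: 0.0506
gripper_force: 1.2
```

```bash
python3 - <<'E'
from h import *
c=calibration("side")
a=pix(c,(286+195/5,151+365/5),0);b=pix(c,(286+260/5,151+352/5),0);print(a,b,np.degrees(np.arctan2(*(b-a)[1::-1])))
C=np.array([.629,-.047]);x=np.array([.9916,.129]);print(C-.103*x,C-.06*x)
E
```

```text
[ 5.30016789e-01 -6.05466689e-02 -1.11022302e-16] [ 5.70747967e-01 -5.73611300e-02  1.11022302e-16] 4.4719344912648635
[ 0.5268652 -0.060287 ] [ 0.569504 -0.05474 ]
```

Request:
{"fn": "servo_tool", "kwargs": {"commands": [[[-0.001, 0, 0, 0], [-0.002, 0, 0, 0], [-0.003, 0, 0, 0], [-0.003, 0, 0, 0]]]}}

```text
time_s: 7.75
tcp_pos: [0.5794, -0.0492, 0.0315]
ee_rot: [180.0, 0.0, 180.0]
force: [-2.1, 0.9, 2.3]
opening: 0.0505
gripper_force: 1.4
```

Request:
{"fn": "servo_tool", "kwargs": {"commands": [[[-0.001, 0, 0, 0], [-0.002, 0, 0, 0], [-0.002, 0, 0, 0]]]}}

```text
time_s: 8.0
tcp_pos: [0.5804, -0.0491, 0.0315]
ee_rot: [180.0, 0.0, 180.0]
force: [-2.4, -0.9, 1.9]
opening: 0.0503
gripper_force: 1.4
```

Request:
{"fn": "servo_tool", "kwargs": {"commands": [[[-0.001, 0, 0, 0], [-0.002, 0, 0, 0], [-0.002, 0, 0, 0]]]}}

```text
time_s: 8.25
tcp_pos: [0.5814, -0.0492, 0.0315]
ee_rot: [180.0, 0.0, 180.0]
force: [-2.3, 0.3, 2.0]
opening: 0.0505
gripper_force: 1.4
```

Request:
{"fn": "servo_tool", "kwargs": {"commands": [[[-0.001, 0, 0, 0], [-0.002, 0, 0, 0], [-0.002, 0, 0, 0]]]}}

```text
time_s: 8.5
tcp_pos: [0.5821, -0.0491, 0.0315]
ee_rot: [180.0, -0.0, 180.0]
force: [-4.5, 0.8, 2.9]
opening: 0.0503
gripper_force: 2.2
```

Request:
{"fn": "servo_tool", "kwargs": {"commands": [[[-0.001, 0, 0, 0], [-0.001, 0, 0, 0]]]}}

```text
time_s: 8.67
tcp_pos: [0.5823, -0.0491, 0.0315]
ee_rot: [180.0, -0.1, 180.0]
force: [-6.5, 0.1, 3.4]
opening: 0.0503
gripper_force: 2.8
```

Request:
{"fn": "servo_tool", "kwargs": {"commands": [[[-0.001, 0, 0, 0], [-0.001, 0, 0, 0]]]}}

```text
time_s: 8.83
tcp_pos: [0.5826, -0.049, 0.0314]
ee_rot: [180.0, -0.1, 180.0]
force: [-6.4, 1.6, 4.8]
opening: 0.0502
gripper_force: 3.3
```

Request:
{"fn": "servo_tool", "kwargs": {"commands": [[[0.01, 0, 0, 0], [0.04, 0, 0, 0], [0.05, 0, 0, 0], [0.05, 0, 0, 0]]]}}

```text
time_s: 9.17
tcp_pos: [0.5578, -0.0492, 0.0316]
ee_rot: [180.0, 0.0, 180.0]
force: [0.3, -0.3, 1.0]
opening: 0.0503
gripper_force: 0.0
```

Request:
{"fn": "servo_tool", "kwargs": {"commands": [[[0, 0.01, 0, 0], [0, 0.022, 0, 0], [0, 0.022, 0, 0], [0, 0.022, 0, 0], [0, 0.022, 0, 0], [0, 0.022, 0, 0], [0, 0.022, 0, 0], [0, 0.022, 0, 0]]], "hand": 0}}

```text
time_s: 9.83
tcp_pos: [0.5584, -0.0383, 0.0315]
ee_rot: [180.0, 0.0, 180.0]
force: [0.4, 1.0, 0.2]
opening: 0.0032
gripper_force: 0.0
```

```bash
python3 - <<'E'
from h import *
s=readout.state();print(s['tcp_pos'],s['force'],s['opening'])
x,y=286,141
im=camera("side")[y:y+110,x:x+140,::-1]
cv2.imwrite("pics/s4.png",cv2.convertScaleAbs(cv2.resize(im,None,fx=5,fy=5,interpolation=cv2.INTER_CUBIC),alpha=1.3))
E
```

```text
[ 0.55837643 -0.03829257  0.03149709] [0.38026595 0.95410212 0.16817665] 0.003208238363893008
```

View pics/s4.png

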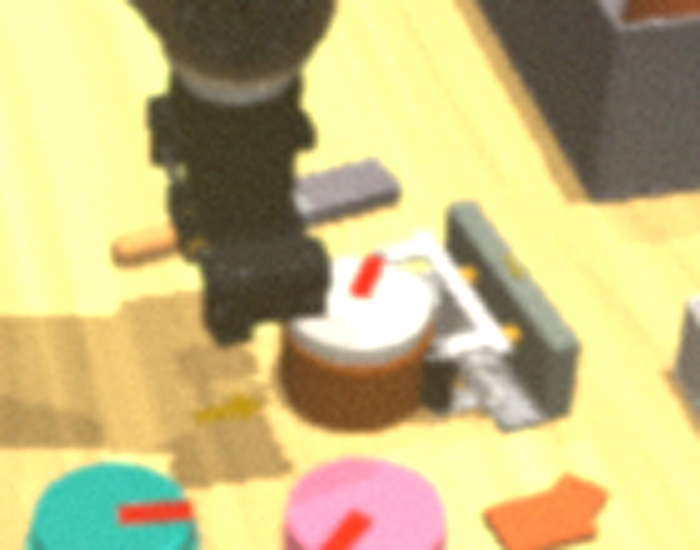

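The side view shows the jar against the rollers. The tab on the lid runs from crop (375,257) to (362,295).

```bash
cat >> h.py <<'E'
def side(u,v,z=.064): return pix(calibration("side"),(286+(u+.5)/5-.5,141+(v+.5)/5-.5),z)
C=np.array([.629,-.047]);Rc=np.array([[.9916,.129],[-.129,.9916]])
def cr(p): return Rc@(p[:2]-C)*1000
E
python3 - <<'E'
from h import *
a=side(375,257);b=side(362,297);print(a,b,np.degrees(np.arctan2(*(a-b)[1::-1])),cr(a),cr(b))
c=calibration("side")
for ctr in((.6307,-.049),(.629,-.047)):
  q=np.array([proj(c,[ctr[0]+.043*np.cos(t),ctr[1]+.043*np.sin(t),.064]) for t in np.arange(0,6.3,.1)])
  q=(q-[286,141])*5;print(q.min(0),q.max(0))
E
```

```text
[ 0.65078194 -0.01120922  0.064     ] [ 0.6330184  -0.04648202  0.064     ] 63.26996882497461 [26.21598509 32.68027169] [ 4.05146153 -0.00474757]
[284.57679835 253.15125701] [430.33294892 345.5128826 ]
[280.98467382 251.51795699] [426.59115883 343.70633814]
```

Request:
{"fn": "servo_tool", "kwargs": {"commands": [[[-0.006, 0, 0, 0], [-0.012, 0, 0, 0], [-0.018, 0, 0, 0], [-0.023, 0, 0, 0], [-0.027, 0, 0, 0], [-0.03, 0, 0, 0], [-0.03, 0, 0, 0]]]}}

```text
time_s: 10.47
tcp_pos: [0.5736, -0.0382, 0.0315]
ee_rot: [180.0, 0.0, 180.0]
force: [-0.4, 0.0, 0.5]
opening: 0.0008
gripper_force: 0.0
```

Request:
{"fn": "servo_tool", "kwargs": {"commands": [[[-0.002, 0, 0, 0], [-0.003, 0, 0, 0], [-0.003, 0, 0, 0]]]}}

```text
time_s: 10.72
tcp_pos: [0.5749, -0.0382, 0.0315]
ee_rot: [180.0, 0.0, 180.0]
force: [0.7, -0.1, -0.2]
opening: 0.0003
gripper_force: 0.0
```

Request:
{"fn": "servo_tool", "kwargs": {"commands": [[[-0.002, 0, 0, 0], [-0.003, 0, 0, 0], [-0.003, 0, 0, 0]]]}}

```text
time_s: 10.97
tcp_pos: [0.5755, -0.0381, 0.0315]
ee_rot: [180.0, -0.1, 180.0]
force: [-4.9, 0.5, 3.2]
opening: 0.0005
gripper_force: 2.6
```

Request:
{"fn": "servo_tool", "kwargs": {"commands": [[[-0.002, 0, 0, 0], [-0.003, 0, 0, 0], [-0.003, 0, 0, 0]]]}}

```text
time_s: 11.22
tcp_pos: [0.5761, -0.0378, 0.0314]
ee_rot: [180.0, -0.2, 180.0]
force: [-9.4, 0.5, 6.0]
opening: 0.0001
gripper_force: 4.6
```

Request:
{"fn": "servo_tool", "kwargs": {"commands": [[[0.0005, -0.002, 0, 0], [0.0005, -0.004, 0, 0], [0.0005, -0.006, 0, 0], [0.0005, -0.008, 0, 0]]]}}

```text
time_s: 11.55
tcp_pos: [0.5762, -0.0415, 0.0313]
ee_rot: [179.9, -0.2, 180.0]
force: [-7.3, 4.2, 3.5]
opening: 0.0006
gripper_force: 3.6
```

Request:
{"fn": "servo_tool", "kwargs": {"commands": [[[0, -0.002, 0, 0], [0, -0.004, 0, 0], [0, -0.006, 0, 0], [0, -0.008, 0, 0]]]}}

```text
time_s: 11.88
tcp_pos: [0.5759, -0.0455, 0.0313]
ee_rot: [179.9, -0.2, -180.0]
force: [-8.3, 4.2, 4.1]
opening: 0.0004
gripper_force: 4.0
```

Request:
{"fn": "servo_tool", "kwargs": {"commands": [[[0, -0.002, 0, 0], [0, -0.004, 0, 0], [0, -0.006, 0, 0], [0, -0.008, 0, 0]]]}}

```text
time_s: 12.22
tcp_pos: [0.5757, -0.0494, 0.0313]
ee_rot: [179.9, -0.2, -180.0]
force: [-9.5, 3.9, 5.1]
opening: 0.0005
gripper_force: 4.4
```

Request:
{"fn": "servo_tool", "kwargs": {"commands": [[[0, -0.002, 0, 0], [0, -0.004, 0, 0], [0, -0.006, 0, 0], [0, -0.008, 0, 0]]]}}

```text
time_s: 12.55
tcp_pos: [0.5758, -0.0536, 0.0312]
ee_rot: [179.9, -0.2, -180.0]
force: [-8.3, 3.6, 3.1]
opening: 0.0006
gripper_force: 4.0
```

```bash
cat >> h.py <<'E'
def tab(name="side"):
    im=camera(name).astype(int);c=calibration(name)
    q=proj(c,[.630,-.049,.064]).astype(int);x0,y0=q-[18,12]
    w=im[y0:y0+22,x0:x0+36];m=(w[...,0]>1.8*w[...,1])&(w[...,0]>1.8*w[...,2])&(w[...,0]>110)
    n,l,s,_=cv2.connectedComponentsWithStats(m.astype(np.uint8))
    i=1+np.argmax(s[1:,4]);v,u=np.nonzero(l==i)
    P=np.array([pix(c,(x0+a,y0+b),.064)[:2] for a,b in zip(u,v)])
    d=P-[.631,-.049];print("npix",len(u),"centroid cr",cr(P.mean(0)).round(1),"ang wrt jar",np.degrees(np.arctan2(d.mean(0)[1],d.mean(0)[0]))%360, "axis",np.degrees(np.arctan2(*np.linalg.svd(P-P.mean(0))[2][0][::-1]))%180)
E
python3 - <<'E'
from h import *
s=readout.state();print(s['tcp_pos'],s['force']);tab()
E
```

```text
[ 0.57577898 -0.05355861  0.03122902] [-8.30169714  3.613635    3.10405358]Traceback (most recent call last):
  File "<stdin>", line 2, in <module>
  File "h.py", line 17, in tab
    i=1+np.argmax(s[1:,4]);v,u=np.nonzero(l==i)
        ~~~~~~~~~^^^^^^^^^
    return _wrapfunc(a, 'argmax', axis=axis, out=out, **kwds)
    return bound(*args, **kwds)
ValueError: attempt to get argmax of an empty sequence
```

```bash
python3 - <<'E'
from h import *
im=camera("side").astype(int);c=calibration("side");q=proj(c,[.63,-.049,.064]);print(q)
w=im[185:215,338:378]
for r in (w[...,0]*2-w[...,1]-w[...,2])[::2,::2]: print(*(f"{v:3d}" for v in r))
cv2.imwrite("pics/s5.png",im[...,::-1].astype(np.uint8))
E
```

```text
[357.23765206 200.66323021]
 28  25  23  29  31  29  30  46 103 119 121 110 102  95  91  90 103  95  88  16
 26  32  30  22  22  25  25  35  94  94 102 102  98  93  93  65  45  66  83  19
 29  27  27  27  28  22  22  26  78  95  96  98  89  76  61  26  19  26  60  19
 21  28  22  21  23  26  29  20  36  48  65  41  25  20  19  23  15  23  27  19
 25  26  19  24  17  19  21  23  18  16  20  19  22  22  29  60  73  32  20  20
 17  22  19  19  19  17  15  24  20  19  20  17  21  20  24  43  44  20  19  22
 14  21  24  24  22  24  22  14  24  28  21  20  18  20  18  19  14  16  16  22
 20  22  20  27  23  21  20  25  29  29  24  16  21  20  17  17  16  17  17  26
 23  28  22  26  28  21  30  30  29  19  25  22  16  18  18  19  15  23  17  20
 28  31  26  26  31  23  27  34  25  24  20  16  16  15  21  18  21  44  25  24
 23  29  29  27  33  28  24  30  28  30  25  16  21  14  16  22  28  92  24  24
 26  30  30  33  32  31  30  25  34  32  33  33  26  21  20  24  60 127  31  18
 26  25  35  52  65  33  25  28  31  30  30  30  34  28  29  42 125  81  16  19
 41  42  36  72  96  85  56  33  33  29  32  31  32  46  76 133 116  31  17  18
100  96  82  78  86  90 103 115 103  85  88  92 109 131 137 116  78  29  24  26
```

The tab has moved out of sight behind the gripper, which fits the jar turning. I'll continue the stroke.

Request:
{"fn": "servo_tool", "kwargs": {"commands": [[[0, -0.002, 0, 0], [0, -0.004, 0, 0], [0, -0.006, 0, 0], [0, -0.008, 0, 0]]]}}

```text
time_s: 12.98
tcp_pos: [0.5762, -0.0578, 0.0312]
ee_rot: [180.0, -0.2, -180.0]
force: [-7.0, 1.0, 2.4]
opening: 0.0004
gripper_force: 3.0
```

Request:
{"fn": "servo_tool", "kwargs": {"commands": [[[0, -0.002, 0, 0], [0, -0.004, 0, 0], [0, -0.006, 0, 0], [0, -0.008, 0, 0]]]}}

```text
time_s: 13.32
tcp_pos: [0.5769, -0.062, 0.0313]
ee_rot: [180.0, -0.1, 180.0]
force: [-3.3, 1.0, -0.3]
opening: 0.0006
gripper_force: 1.9
```

Request:
{"fn": "servo_tool", "kwargs": {"commands": [[[-0.002, -0.001, 0, 0], [-0.003, -0.004, 0, 0], [-0.0035, -0.006, 0, 0], [-0.004, -0.008, 0, 0]]]}}

```text
time_s: 13.65
tcp_pos: [0.5788, -0.0662, 0.0312]
ee_rot: [180.0, -0.1, 180.0]
force: [-5.8, 0.3, -0.1]
opening: 0.0004
gripper_force: 2.7
```

Request:
{"fn": "servo_tool", "kwargs": {"commands": [[[-0.0005, -0.002, 0, 0], [-0.001, -0.004, 0, 0], [-0.0015, -0.006, 0, 0], [-0.002, -0.008, 0, 0]]]}}

```text
time_s: 13.98
tcp_pos: [0.5804, -0.0702, 0.0314]
ee_rot: [180.0, -0.0, 180.0]
force: [-3.9, 1.1, -0.9]
opening: 0.0004
gripper_force: 1.6
```

Request:
{"fn": "servo_tool", "kwargs": {"commands": [[[-0.0025, -0.001, 0, 0], [-0.004, -0.004, 0, 0], [-0.005, -0.006, 0, 0], [-0.006, -0.008, 0, 0]]]}}

```text
time_s: 14.32
tcp_pos: [0.5833, -0.0743, 0.0314]
ee_rot: [180.0, -0.0, 180.0]
force: [-4.8, -0.1, -1.4]
opening: 0.0005
gripper_force: 2.1
```

Request:
{"fn": "servo_tool", "kwargs": {"commands": [[[-0.001, -0.002, 0, 0], [-0.002, -0.004, 0, 0], [-0.003, -0.006, 0, 0], [-0.004, -0.008, 0, 0]]]}}

```text
time_s: 14.65
tcp_pos: [0.586, -0.0783, 0.0316]
ee_rot: [-180.0, 0.1, 180.0]
force: [-2.4, -0.3, -0.3]
opening: 0.0002
gripper_force: 0.9
```

```bash
python3 - <<'E'
from h import *
im=camera("side")[141:251,286:426,::-1]
cv2.imwrite("pics/s6.png",cv2.convertScaleAbs(cv2.resize(im,None,fx=5,fy=5,interpolation=cv2.INTER_CUBIC),alpha=1.3))
E
```

```text
(no output)
```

View pics/s6.png

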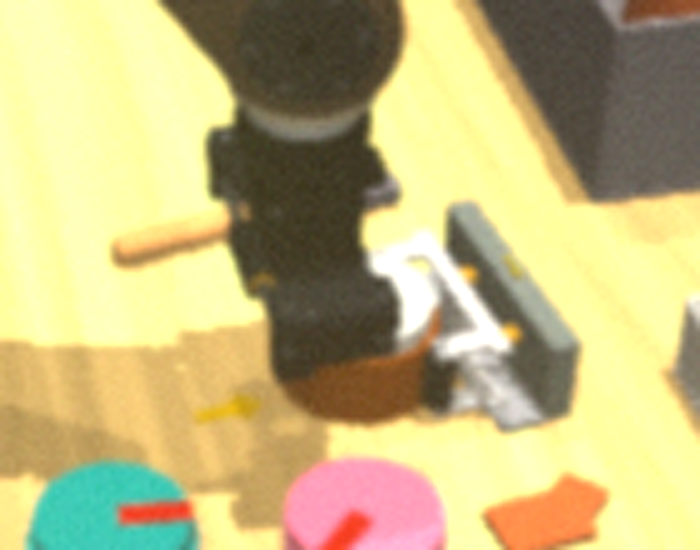

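Request:
{"fn": "servo_tool", "kwargs": {"commands": [[[-0.003, 0, 0, 0], [-0.0045, -0.002, 0, 0], [-0.006, -0.004, 0, 0], [-0.0072, -0.006, 0, 0]]]}}

```text
time_s: 15.03
tcp_pos: [0.589, -0.0813, 0.0315]
ee_rot: [180.0, -0.0, 180.0]
force: [-4.7, -1.4, 0.4]
opening: 0.0005
gripper_force: 2.1
```

Request:
{"fn": "servo_tool", "kwargs": {"commands": [[[-0.0015, -0.0015, 0, 0], [-0.003, -0.003, 0, 0], [-0.0045, -0.0045, 0, 0], [-0.0055, -0.006, 0, 0]]]}}

```text
time_s: 15.37
tcp_pos: [0.5919, -0.0843, 0.0315]
ee_rot: [180.0, -0.0, 180.0]
force: [-4.1, -1.2, 1.5]
opening: 0.0006
gripper_force: 2.2
```

Request:
{"fn": "servo_tool", "kwargs": {"commands": [[[0.04, -0.01, 0, 0], [0.11, 0.02, 0, 0], [0.17, 0.06, 0, 0], [0.17, 0.09, 0, 0], [0.17, 0.09, 0, 0]]]}}

```text
time_s: 15.78
tcp_pos: [0.5067, -0.0375, 0.0321]
ee_rot: [180.0, 0.1, -180.0]
force: [-0.1, -0.4, -0.0]
opening: 0.0006
gripper_force: 0.0
```

```bash
python3 - <<'E'
from h import *
tab()
im=camera("side")[141:251,286:426,::-1]
cv2.imwrite("pics/s7.png",cv2.convertScaleAbs(cv2.resize(im,None,fx=5,fy=5,interpolation=cv2.INTER_CUBIC),alpha=1.3))
E
```

```text
npix 26 centroid cr [-8.4 22. ] ang wrt jar 120.20923554168691 axis 124.8730906408379
```

The tab now reads about 122°, so the jar has turned 60° and 65° remain. I'll make a second stroke.

Request:
{"fn": "servo_tool", "kwargs": {"commands": [[[-0.06, 0, 0, 0], [-0.11, 0, 0, 0], [-0.124, 0, 0, 0], [-0.128, 0, 0, 0], [-0.131, 0, 0, 0], [-0.134, 0, 0, 0], [-0.134, 0, 0, 0]]]}}

```text
time_s: 16.47
tcp_pos: [0.5735, -0.0394, 0.0315]
ee_rot: [180.0, -0.0, 180.0]
force: [0.0, -0.4, 0.3]
opening: 0.0007
gripper_force: 0.0
```

Request:
{"fn": "servo_tool", "kwargs": {"commands": [[[-0.002, 0, 0, 0], [-0.003, 0, 0, 0], [-0.003, 0, 0, 0]]]}}

```text
time_s: 16.72
tcp_pos: [0.5745, -0.0392, 0.0315]
ee_rot: [180.0, -0.1, 180.0]
force: [-4.8, -1.1, 2.3]
opening: 0.0003
gripper_force: 2.3
```

Request:
{"fn": "servo_tool", "kwargs": {"commands": [[[-0.0015, 0, 0, 0], [-0.002, -0.002, 0, 0], [-0.002, -0.004, 0, 0], [-0.002, -0.006, 0, 0], [-0.002, -0.008, 0, 0]]]}}

```text
time_s: 17.13
tcp_pos: [0.5749, -0.0425, 0.0314]
ee_rot: [179.9, -0.2, -180.0]
force: [-7.1, 2.8, 4.9]
opening: 0.0002
gripper_force: 3.7
```

Request:
{"fn": "servo_tool", "kwargs": {"commands": [[[0, -0.002, 0, 0], [0, -0.004, 0, 0], [0, -0.006, 0, 0], [0, -0.008, 0, 0]]]}}

```text
time_s: 17.47
tcp_pos: [0.5748, -0.0466, 0.0314]
ee_rot: [179.9, -0.2, -180.0]
force: [-7.6, 3.7, 3.1]
opening: 0.0006
gripper_force: 3.8
```

Request:
{"fn": "servo_tool", "kwargs": {"commands": [[[0, -0.002, 0, 0], [0, -0.004, 0, 0], [0, -0.006, 0, 0], [0, -0.008, 0, 0]]]}}

```text
time_s: 17.8
tcp_pos: [0.5747, -0.0505, 0.0314]
ee_rot: [179.9, -0.2, -180.0]
force: [-7.8, 2.7, 4.7]
opening: 0.0003
gripper_force: 3.9
```

Request:
{"fn": "servo_tool", "kwargs": {"commands": [[[0, -0.002, 0, 0], [0, -0.004, 0, 0], [0, -0.006, 0, 0], [0, -0.008, 0, 0]]]}}

```text
time_s: 18.13
tcp_pos: [0.5748, -0.0546, 0.0314]
ee_rot: [179.9, -0.2, -180.0]
force: [-7.4, 3.2, 5.1]
opening: -0.0003
gripper_force: 3.7
```

Request:
{"fn": "servo_tool", "kwargs": {"commands": [[[0, -0.002, 0, 0], [-0.0005, -0.004, 0, 0], [-0.001, -0.006, 0, 0], [-0.001, -0.008, 0, 0]]]}}

```text
time_s: 18.47
tcp_pos: [0.5752, -0.0587, 0.0313]
ee_rot: [179.9, -0.2, -180.0]
force: [-7.9, 2.3, 3.2]
opening: 0.0004
gripper_force: 3.8
```

Request:
{"fn": "servo_tool", "kwargs": {"commands": [[[-0.0005, -0.002, 0, 0], [-0.001, -0.004, 0, 0], [-0.0015, -0.006, 0, 0], [-0.002, -0.008, 0, 0]]]}}

```text
time_s: 18.8
tcp_pos: [0.576, -0.0627, 0.0313]
ee_rot: [179.9, -0.2, -180.0]
force: [-8.8, 2.0, 4.3]
opening: 0.0006
gripper_force: 4.3
```

Request:
{"fn": "servo_tool", "kwargs": {"commands": [[[-0.0005, -0.002, 0, 0], [-0.001, -0.004, 0, 0], [-0.0015, -0.006, 0, 0], [-0.002, -0.008, 0, 0]]]}}

```text
time_s: 19.13
tcp_pos: [0.577, -0.0668, 0.0312]
ee_rot: [180.0, -0.2, -180.0]
force: [-8.6, 0.6, 3.4]
opening: 0.0002
gripper_force: 4.2
```

Request:
{"fn": "servo_tool", "kwargs": {"commands": [[[-0.0007, -0.002, 0, 0], [-0.0014, -0.004, 0, 0], [-0.0021, -0.006, 0, 0], [-0.0028, -0.008, 0, 0]]]}}

```text
time_s: 19.47
tcp_pos: [0.5784, -0.0709, 0.0311]
ee_rot: [180.0, -0.2, -180.0]
force: [-8.1, -0.5, 2.8]
opening: 0.0003
gripper_force: 4.2
```

Request:
{"fn": "servo_tool", "kwargs": {"commands": [[[-0.0009, -0.002, 0, 0], [-0.0018, -0.004, 0, 0], [-0.0027, -0.006, 0, 0], [-0.0036, -0.008, 0, 0]]]}}

```text
time_s: 19.8
tcp_pos: [0.5803, -0.0751, 0.0311]
ee_rot: [180.0, -0.2, -180.0]
force: [-8.3, -1.7, 1.6]
opening: 0.0002
gripper_force: 4.2
```

Request:
{"fn": "servo_tool", "kwargs": {"commands": [[[-0.0011, -0.002, 0, 0], [-0.0022, -0.004, 0, 0], [-0.0033, -0.006, 0, 0], [-0.0043, -0.0075, 0, 0]]]}}

```text
time_s: 20.13
tcp_pos: [0.5824, -0.0789, 0.031]
ee_rot: [180.0, -0.2, -180.0]
force: [-8.8, -1.8, 0.3]
opening: 0.0004
gripper_force: 4.3
```

Request:
{"fn": "servo_tool", "kwargs": {"commands": [[[-0.0013, -0.002, 0, 0], [-0.0026, -0.004, 0, 0], [-0.0039, -0.006, 0, 0], [-0.005, -0.008, 0, 0]]]}}

```text
time_s: 20.47
tcp_pos: [0.5849, -0.0829, 0.031]
ee_rot: [180.0, -0.2, -180.0]
force: [-7.9, -1.8, -1.2]
opening: 0.0004
gripper_force: 3.9
```

Request:
{"fn": "servo_tool", "kwargs": {"commands": [[[-0.0014, -0.002, 0, 0], [-0.0028, -0.004, 0, 0], [-0.0042, -0.006, 0, 0]]]}}

```text
time_s: 20.72
tcp_pos: [0.5871, -0.0859, 0.0309]
ee_rot: [180.0, -0.2, -180.0]
force: [-6.7, -1.5, -0.9]
opening: 0.0003
gripper_force: 3.5
```

```bash
python3 - <<'E'
from h import *
tab()
E
```

```text
Traceback (most recent call last):
  File "h.py", line 17, in tab
    i=1+np.argmax(s[1:,4]);v,u=np.nonzero(l==i)
        ~~~~~~~~~^^^^^^^^^
ValueError: attempt to get argmax of an empty sequence
```

Request:
{"fn": "servo_tool", "kwargs": {"commands": [[[0.02, -0.01, 0, 0], [0.08, -0.01, 0, 0], [0.15, 0.04, 0, 0], [0.17, 0.09, 0, 0], [0.17, 0.09, 0, 0], [0.17, 0.09, 0, 0]]]}}

```text
time_s: 21.27
tcp_pos: [0.5037, -0.0404, 0.032]
ee_rot: [-180.0, 0.1, -179.9]
force: [0.7, -0.4, 0.1]
opening: 0.0004
gripper_force: 0.0
```

```bash
python3 - <<'E'
from h import *
tab();print(readout.state()['tcp_pos'])
im=camera("side")[141:251,286:426,::-1]
cv2.imwrite("pics/s8.png",cv2.convertScaleAbs(cv2.resize(im,None,fx=5,fy=5,interpolation=cv2.INTER_CUBIC),alpha=1.3))
E
```

```text
npix 32 centroid cr [-23.9  -2.6] ang wrt jar 188.10194990195035 axis 8.677242655992984
[ 0.50442976 -0.04104814  0.03195444]
```

View pics/s8.png

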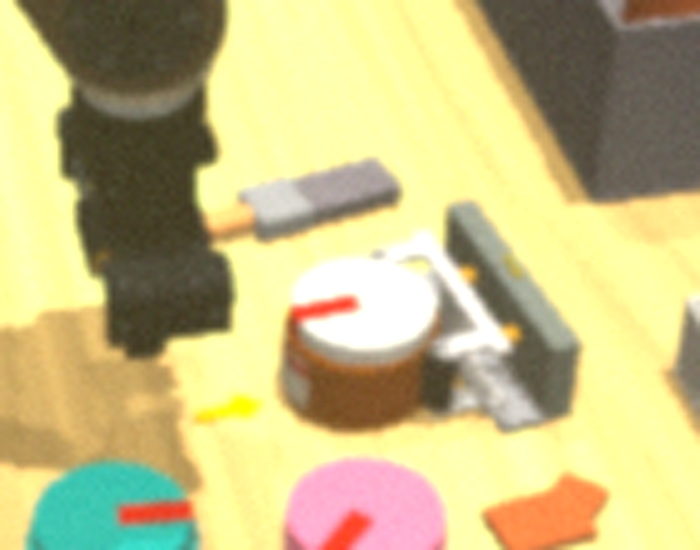

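The tab points straight at the yellow arrow, at about 188° against a target of 187°, and the jar is against the rollers. I'll lift away and check from the top.

Request:
{"fn": "servo_tool", "kwargs": {"commands": [[[0.01, 0, -0.08, 0], [0.01, 0, -0.16, 0], [0, 0.05, -0.24, 0], [0, 0.12, -0.3, 0], [0, 0.2, -0.3, 0], [0, 0.28, -0.3, 0], [0, 0.36, -0.3, 0], [0, 0.44, -0.3, 0], [0, 0.5, -0.3, 0], [0, 0.5, -0.3, 0]]]}}

```text
time_s: 22.2
tcp_pos: [0.5046, 0.2132, 0.1816]
ee_rot: [179.9, 0.1, -179.8]
force: [0.0, 0.1, 0.4]
opening: 0.0004
gripper_force: 0.0
```

```bash
python3 - <<'E'
from h import *
tab()
im=camera("top")[100:230,250:420,::-1]
cv2.imwrite("pics/t9.png",cv2.convertScaleAbs(cv2.resize(im,None,fx=4.6,fy=4.6,interpolation=cv2.INTER_CUBIC),alpha=1.6))
E
```

```text
npix 31 centroid cr [-22.6  -2. ] ang wrt jar 186.8238134826448 axis 5.667021666453849
```

View pics/t9.png

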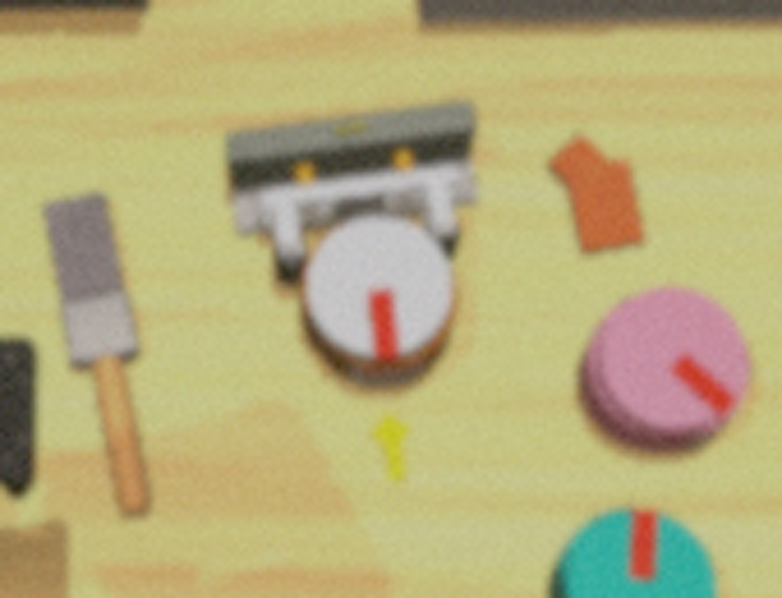

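The top view shows the lid centre at crop (378,288), the tab from (380,292) to (387,358), and the arrow from (391,418) to (399,478).

```bash
python3 - <<'E'
from h import *
c=calibration("top")
P=lambda u,v,z:pix(c,(250+(u+.5)/4.6-.5,100+(v+.5)/4.6-.5),z)
for n,a in dict(lid=(378.5,288,.064),tin=(380,292,.064),tout=(387,358,.064),tip=(391,418,0),tail=(399,478,0),fl=(232,165,.06),fr=(474,133,.06),mark=(352,128,.06),roll1=(288,260,.048),roll2=(441,240,.048)).items(): print(n,P(*a).round(4),cr(P(*a)).round(1))
s=readout.state();print(s['qd'].round(2),s['time_s'])
E
```

```text
lid [ 0.6325 -0.0488  0.064 ] [ 3.2 -2.2]
tin [ 0.63   -0.0496  0.064 ] [ 0.7 -2.7]
tout [ 0.5902 -0.0531  0.064 ] [-39.2  -1. ]
tip [ 0.569  -0.0578  0.    ] [-60.8  -2.9]
tail [ 0.5319 -0.062   0.    ] [-98.2  -2.3]
fl [0.7101 0.0368 0.06  ] [91.2 72.7]
fr [ 0.7291 -0.1074  0.06  ] [ 91.5 -72.8]
mark [ 0.7328 -0.0347  0.06  ] [104.5  -1.2]
roll1 [0.6548 0.004  0.048 ] [32.1 47.3]
roll2 [ 0.6665 -0.0871  0.048 ] [ 32.  -44.6]
[-2.24 -0.48  1.01 -0.05 -0.09 -0.39] 22.3
```

```bash
python3 -c "
from workcell import job
print(job.hand_in())"
```

```text
the job is handed in; nothing more can be done
None
```

I pushed the amber jar home against both rollers, rolled it until its label faced out of the open side at the yellow arrow, and handed the job in at about 22 s of the 67 s. At the last check the jar and label were each within about 3 mm of the cradle's centre line, push readings had stayed near 11 N at most, and nothing else had visibly moved; hand-in gave no verdict.

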